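Roll the rolling pin aside to the left line of the pastry mat

ROBOT

A 6-joint arm with a two-finger parallel gripper is mounted at the origin on the work surface. World frame = base frame: x ahead of the robot, y to its left, z up, the work surface at z = 0. Lengths are in m, angles in rad, forces in N, time in s.
With the tool pointing down it reaches from about 0.375 to 0.975 m from the base axis. Payload 3.8 kg.
Tool frame: the origin (TCP) lies at the very end of the fingers, on their centre line; the grasp point (between the pads) lies bot.grip_point_offset behind it (bot.grip_point_offset is the distance from the TCP to the grasp point, in m); z points along the fingers, y is the line along which they close (so a half turn about z gives the same grasp; the last joint's range is limited). The gripper opens to 85 mm and grips with 20 to 120 N. Pads are 22 mm wide; open, the fingers measure 114 mm over their backs; the gripper's body (76 mm by 85 mm) begins 54 mm behind the grasp point. The pads swing forward as they close: fully open they stand 13 mm farther back than shut.
Start: joints at [-1.214, 0.264, 1.604, -0, 1.274, -0.037], TCP at [0.259, -0.623, 0.231] pointing down, gripper open.
Joint ranges: [-2.63, 2.63], [-0.94, 2.18], [0.31, 2.57], [-1.31, 4.45], [0, 2.66], [-2.55, 2.55]. Speed limits (rad/s): [2.57, 2.57, 3.14, 3.14, 3.14, 3.14].

INTERFACE

Orientations are given as a rotation vector (axis times angle).
In Python, from workcell import bot, vision gives the robot as it stands.
- The arm moves only by the tool play_rows, never from a script. Its argument "rows" is a list of rows, each an object of numbers: "dx", "dy", "dz": the shift along the tool's x, y, z as a fraction of full scale; "roll": the turn about the tool's z as a fraction of full scale; "fingers": the closure, from 0 (fully open) to 1 (shut). In form: [{"dx": .., "dy": .., "dz": .., "roll": .., "fingers": ..}, ...]. A call has 1 to 20 rows; each row shifts and turns the commanded pose from where the row before left it, along the tool's axes as they then stand; what a row does not reach is not made up. Full scale, the value 1, is 0.04 m for a shift and 4 degrees for a turn. A row lasts 1/12 s, in which the tool goes at most 41.7 mm and 7.16 degrees, less where a joint would pass 70% of its speed; a pose out of reach is approached as far as the arm can. A call with a number of a shift or a turn outside -1 to 1 is refused whole. A call with a gripper value outside its range is refused whole. The fingers move at their own pace and stop on an object; "grip_force" is the grip in N (left out, the last holds). Time passes only in rows, so rows that do not move let the fingers close. It gives the time, the measured TCP pose, the force and the opening at its end, in the units of the state.
- bot.read_state(): the state, without advancing time (a new reading comes with each control period).
- vision.read_camera(name): name is "scene" or "top"; returns a dict with "pixels" (480x640x3 uint8, red, green, blue), "depth" (480x640 float32, m along the optical axis (not along the pixel's ray), 0 where there is no reading), "fx", "fy", "cx", "cy" (pixels), "R" (3x3) and "t" (3): a world point X has camera coordinates R X + t. Camera axes: x right, y down, z forward; pixel columns grow to the right and rows downward; lengths in m; the calibration is good to about 2 mm. A picture is of the moment at which its call begins.
- bot.finish_job(): hands the job in, once; it reports no verdict.
The state is a dict: "time": time; "q": joint angles; "joint_vel": joint speeds; "joint_torque": joint torques, N m; "tool_pos": TCP position; "tcp_rot": TCP orientation; "wrist_force": force on the tool from outside, world axes, zero at the start; "torque": the same for the moment, N m; "width": opening from 0.0 (shut) to 1.0 (fully open).
Only numpy, scipy, OpenCV 4.12 (cv2) and the standard library are available. Lean on these libraries where they do the work, as an engineer would, in place of code of your own. Each camera call takes 0.05 s, during which the arm holds its last target. There are 200 camera calls.

TASK

Free the pastry mat for the next piece of dough: with your fingertips on top of the rolling pin, roll it to the left (the robot's left) until it lies along the left line of the mat's printed frame, and leave it resting there. Only roll it from above: do not slide it, grasp it, lift it or push it low from the side, and leave the other things where they are.

Things in the scene. Friction and masses are not known exactly. Their poses are not given: they have to be found in the camera images.
- rolling_pin: One-piece beech rolling pin lying on the mat, 0.4 to 0.65 kg: barrel 56 mm across, 250 mm long, plus an 80 mm handle (to 29 mm thick) at each end, turning with it. Origin at its middle on the axis, 31 mm above the bench; barrel top at 59 mm. y runs along the pin; x and z turn as it rolls (z up at first). It stops by itself: let go at 0.1 m/s it coasts about 1 cm.
- left_line (a point): Middle of the left line of the printed frame, on the mat's upper face, 3 mm above the bench. x points across the line, to the robot's left, the way the pin is to roll; y runs along the line, z up. The frame is a thin dark line, 240 by 440 mm, round two dough circles, with ruler ticks outside; its left line is one of the two long ones, 50 mm inside the mat's edge.
- mat: Silicone pastry mat fixed on the bench, pale, 340 mm (its x, to the robot's left) by 530 mm (its y, towards the robot), 3 mm thick. Origin at the middle of its underside; same axes as left_line, which lies 120 mm from the origin along x. The pin starts 100 to 170 mm short of the left line, nearly parallel to it.
- doughnut_cutter: Steel doughnut cutter with a bow handle, 76 mm across, 62 mm high, standing off the left or right edge of the mat. Origin under its middle. To be left alone.
- sugar_shaker: Steel sugar shaker, 67 mm across, 104 mm high, standing off the opposite edge of the mat. Origin under its middle. To be left alone.
- bench_scraper: Bench scraper, a steel blade with a white handle, 87 by 150 mm, lying flat (22 mm high) on the bench to the right of the mat. Origin under its middle. To be left alone.

How it is judged:
On the way:
1. the pin rolls: it is turned upside down (half a turn, 88 mm of rolling) when it has travelled 65 to 110 mm, so it was not slid along (angle between rolling_pin's own z axis and vertical above 2.6 rad and distance of rolling_pin from where it was at the start of the episode between 0.065 and 0.11 m), for 0.02 s.
At the end, for the whole second after the job is handed in: The pin lies at rest on the mat with its axis over the left line: its middle within 12 mm of the line and within 70 mm of the line's middle sideways, and parallel to the line within 0.1 rad (6 degrees) (x of rolling_pin in the frame of left_line between -0.012 and 0.012 m and y of rolling_pin in the frame of left_line between -0.07 and 0.07 m and angle between the y axis of rolling_pin and the y axis of left_line, either way round below 0.1 rad and height (world z) of rolling_pin below 0.034 m and linear speed of rolling_pin below 0.01 m/s); the robot touches nothing.
It fails at once if the pin is lifted: its middle more than 8 mm above where it lies, or one end tipped up by more than 0.08 rad (height (world z) of rolling_pin above 0.039 m or angle between rolling_pin's own y axis and vertical below 1.49 rad or angle between rolling_pin's own y axis and vertical above 1.65 rad).
It fails at once if the fingers touch the pin low at its side (grasp point less than 45 mm above the bench, so the fingertips reach below the pin's axis) instead of working on its top (contact force between the fingers and rolling_pin above 0.3 N and height (world z) of the grasp point below 0.045 m).
It fails at once if the doughnut cutter, sugar shaker or bench scraper is moved by more than 15 mm (distance of any of doughnut_cutter, sugar_shaker, bench_scraper from where it was at the start of the episode above 0.015 m).
It also fails if it takes over 61 s, if anything falls off the work surface, if the arm or the gripper's body presses on something with over 40 N, if the wrist force passes 120 N, or if a joint passes its speed limit or range.

## Working session

There is one attempt and no reset: what is moved stays moved. The work goes in short steps, Python scripts to look and compute and a tool call to move; the robot and the scene stay as the last step left them, time stands still between calls to the robot, and variables do not carry over. Pictures are saved under pics/ and viewed, on a budget of 10 in all, crops included, one or two more only if the job needs it, and the job is handed in when it is done.

Besides the shell and the picture viewer there is one more tool, called after "Emit:" as name(argument=value, ...) on one line, values as JSON. play_rows: Moves the arm, as the interface text tells. Its arguments: {"type":"object","properties":{"rows":{"type":"array","items":{"type":"object","properties":{"dx":{"type":"number","minimum":-1,"maximum":1},"dy":{"type":"number","minimum":-1,"maximum":1},"dz":{"type":"number","minimum":-1,"maximum":1},"roll":{"type":"number","minimum":-1,"maximum":1},"fingers":{"type":"number"}}}},"grip_force":{"type":"number"}},"required":["rows"]}

```bash
mkdir -p pics
python3 - <<'E'
from workcell import bot, vision
import cv2,numpy as np
c=vision.read_camera("top"); np.savez("top0.npz",**c)
cv2.imwrite("pics/top0.png",c["pixels"][:,:,::-1])
print(c["fx"],c["fy"],c["cx"],c["cy"],c["R"],c["t"],bot.grip_point_offset,bot.read_state())
E
```

```text
556.3192271234356 556.3192271234356 326.23082345828726 225.62545981785232 [[-0.02482272 -0.99968593  0.00344625]
 [-0.99571946  0.02441693 -0.08914352]
 [ 0.08903137 -0.00564428 -0.99601283]] [0.03913257 0.54972272 1.20842825] 0.0187 {'time': 0.05, 'q': array([-1.21391048e+00,  2.64740049e-01,  1.60533665e+00, -1.05416033e-05,
        1.27366989e+00, -3.69437002e-02]), 'joint_vel': array([-0.00167717, -0.00080539, -0.00277413, -0.00134766,  0.00157064,
       -0.00020472]), 'joint_torque': array([ 1.52245419e-03, -5.17020643e+01, -3.68843257e+01,  1.86038046e-04,
        7.13957852e-03, -8.99676621e-06]), 'tool_pos': array([ 0.25873886, -0.62268234,  0.229991  ]), 'tcp_rot': array([-3.07879615e+00, -6.14224875e-01,  5.54189969e-04]), 'wrist_force': array([-0.649504  ,  0.83896525, -0.33817727]), 'torque': array([-0.05767132,  0.00677064, -0.00938973]), 'width': 1.004094229308719}
```

View pics/top0.png

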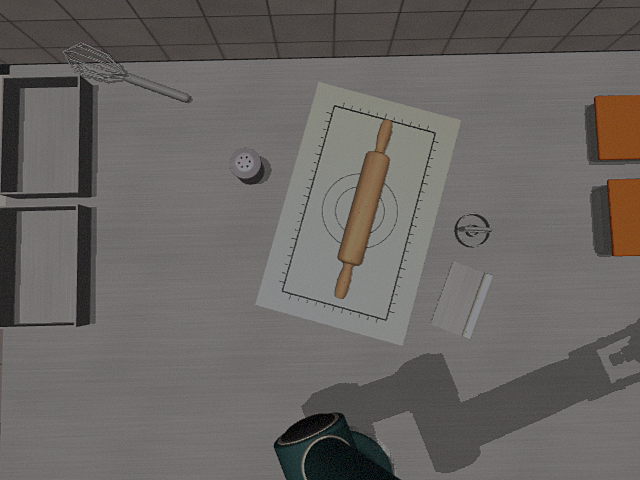

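The top view shows the mat frame with its left line from (334,106) to (283,291). The pin axis runs from about (387,121) to (341,298), the shaker stands to the left at (245,163), and the cutter and scraper are to the right.

```bash
cat > h.py <<'E'
import numpy as np,cv2
def ray(c,u,v,z):
    R,t=c["R"],c["t"]; o=-R.T@t
    d=R.T@np.array([(u-c["cx"])/c["fx"],(v-c["cy"])/c["fy"],1.])
    return o+d*(z-o[2])/d[2]
def cloud(c):
    v,u=np.mgrid[:480,:640]; Z=c["depth"]
    P=np.stack([(u-c["cx"])/c["fx"]*Z,(v-c["cy"])/c["fy"]*Z,Z],-1)
    return (P-c["t"])@c["R"]
def line(c):
    # refine the left line: darkest subpixel along horizontal profile
    g=cv2.cvtColor(np.asarray(c["pixels"]),cv2.COLOR_RGB2GRAY).astype(float); pts=[]
    for v in range(120,280):
        u0=334+(v-106)*(283-334)/(291-106); us=np.arange(int(u0)-4,int(u0)+6)
        w=np.clip(np.median(g[v,us])-10-g[v,us],0,None)
        if w.sum()>20: pts.append(ray(c,(w*us).sum()/w.sum(),v,.003)[:2])
    pts=np.array(pts,np.float32); vx,vy,x,y=cv2.fitLine(pts,cv2.DIST_HUBER,0,.01,.01).ravel()
    a=ray(c,334,106,.003)[:2]; b=ray(c,283,291,.003)[:2]; m=(a+b)/2; d=np.array([vx,vy]); d*=np.sign(d[0])
    p=np.array([x,y]); return p+d*((m-p)@d),d,np.linalg.norm(a-b)
def pin(c,m,d,skip=None):
    P=cloud(c); px=np.asarray(c["pixels"]).astype(int); n=np.array([-d[1],d[0]])
    q=P[...,:2]-m; s=q@d; x=q@n
    M=(abs(s)<.26)&(x>-.27)&(x<.06)&(px[...,0]-px[...,2]>25)&(P[...,2]>.012)&(P[...,2]<.07)
    k,l,st,_=cv2.connectedComponentsWithStats(M.astype(np.uint8)); M=l==1+st[1:,4].argmax()
    S,X,Zz=s[M],x[M],P[...,2][M]
    top=Zz>np.percentile(Zz,95)-.012
    # barrel cylinder fit: x = x0+a*s, radius .028, z0 .031
    from scipy.optimize import least_squares
    B=(Zz>.042)
    f=lambda p:np.hypot(X[B]-p[0]-p[1]*S[B],Zz[B]-p[2])-.028
    r=least_squares(f,[np.median(X),0,.031],loss="soft_l1",f_scale=.002).x
    smid=(np.percentile(S[B],.5)+np.percentile(S[B],99.5))/2
    return r,smid,(S.min(),S.max()),M.sum()
E
python3 - <<'E'
from h import *
c=dict(np.load("top0.npz"))
m,d,L=line(c);print(m,d,L)
r,s,e,k=pin(c,m,d);print(r,s,e,k)
n=np.array([-d[1],d[0]]);print("n",n,"pin mid",m+d*s+n*(r[0]+r[1]*s))
for uv in [(387,121),(341,298)]:
    q=ray(c,*uv,.04)[:2];print(q,(q-m)@n,(q-m)@d)
for uv in [(334,106),(437,132),(387,319),(283,291)]: print(ray(c,*uv,.003))
E
```

```text
[0.61873436 0.06471097] [ 0.9572813  -0.28915837] 0.43780618574177266
[-0.12605986 -0.01055147  0.02964716] 0.004912415148802529 (np.float64(-0.19865705327829555), np.float64(0.2101177347942404)) 3552
n [0.28915837 0.9572813 ] pin mid [ 0.58697068 -0.05743386]
[ 0.77962559 -0.11542144] -0.12591433495314117 0.20610495637524529
[ 0.3912124  -0.00239001] -0.13002439112667627 -0.19839971116436866
[8.28075849e-01 7.24149760e-04 3.00000000e-03]
[ 0.76151185 -0.23361139  0.003     ]
[ 0.34084748 -0.10440535  0.003     ]
[0.40842331 0.12548793 0.003     ]
```

Emit:
play_rows(rows=[{"roll":-1,"fingers":0},{"roll":-1},{"roll":-1},{"roll":-1},{"roll":-1},{"roll":-1},{"roll":-1},{"roll":-1},{"roll":-1},{"roll":-1},{"roll":-1},{"roll":-1},{"roll":-0.7},{"dx":0},{"dx":0}])

```text
validation failed for argument at $.ro...
```

Emit:
play_rows(rows=[{"dx":0.75,"dy":0.19},{"dx":0.75,"dy":0.19},{"dx":0.75,"dy":0.19},{"dx":0.75,"dy":0.19},{"dx":0.75,"dy":0.19},{"dx":0.75,"dy":0.19},{"dx":0.75,"dy":0.19},{"dx":0.75,"dy":0.19},{"dx":0.75,"dy":0.19},{"dx":0.75,"dy":0.19},{"dx":0.75,"dy":0.19},{"dx":0.75,"dy":0.19},{"dx":0.75,"dy":0.19},{"dx":0.75,"dy":0.19},{"dx":0.75,"dy":0.19},{"dx":0.75,"dy":0.19},{"dx":0.75,"dy":0.19},{"dx":0.75,"dy":0.19},{"dx":0},{"dx":0}])

```text
validation failed for argument at $.ro...
```

```bash
cat >> h.py <<'E'
M0=np.array([0.6187,0.0647]);D0=np.array([0.9573,-0.2892]);N0=np.array([0.2892,0.9573])
def tool(s):
    from scipy.spatial.transform import Rotation as Ro
    R=Ro.from_rotvec(s["tcp_rot"]).as_matrix();q=s["tool_pos"][:2]-M0
    print("t",round(s["time"],2),"tool x,s,z mm",np.round([q@N0*1e3,q@D0*1e3,s["tool_pos"][2]*1e3],1),"yaw y-axis vs line mrad",round(1e3*float(np.arctan2(R[:2,1]@N0,R[:2,1]@D0)),1),"tilt",np.round(R[2,:2],4),"F",np.round(s["wrist_force"],1),"w",round(s["width"],2))
E
python3 -c "
from h import *
from workcell import bot
tool(bot.read_state())"
```

```text
t 0.05 tool x,s,z mm [-762.1 -145.8  230. ] yaw y-axis vs line mrad -883.6 tilt [ 0.0001 -0.0022] F [-0.6  0.8 -0.3] w 1.0
```

Emit:
play_rows(rows=[{"dx":0,"dy":0,"dz":0,"roll":-1,"fingers":0},{"dx":0,"dy":0,"dz":0,"roll":-1,"fingers":0},{"dx":0,"dy":0,"dz":0,"roll":-1,"fingers":0},{"dx":0,"dy":0,"dz":0,"roll":-1,"fingers":0},{"dx":0,"dy":0,"dz":0,"roll":-1,"fingers":0},{"dx":0,"dy":0,"dz":0,"roll":-1,"fingers":0},{"dx":0,"dy":0,"dz":0,"roll":-1,"fingers":0},{"dx":0,"dy":0,"dz":0,"roll":-1,"fingers":0},{"dx":0,"dy":0,"dz":0,"roll":-1,"fingers":0},{"dx":0,"dy":0,"dz":0,"roll":-1,"fingers":0},{"dx":0,"dy":0,"dz":0,"roll":-1,"fingers":0},{"dx":0,"dy":0,"dz":0,"roll":-1,"fingers":0},{"dx":0,"dy":0,"dz":0,"roll":-0.6,"fingers":0},{"dx":0,"dy":0,"dz":0,"roll":0,"fingers":0}])

```text
time: 1.22
tool_pos: [0.2588, -0.6228, 0.2303]
tcp_rot: [-2.524, -1.868, -0.001]
wrist_force: [-0.9, -0.6, 0.3]
width: 0.998
```

Emit:
play_rows(rows=[{"dx":0.75,"dy":0.19,"dz":0,"roll":0,"fingers":0},{"dx":0.75,"dy":0.19,"dz":0,"roll":0,"fingers":0},{"dx":0.75,"dy":0.19,"dz":0,"roll":0,"fingers":0},{"dx":0.75,"dy":0.19,"dz":0,"roll":0,"fingers":0},{"dx":0.75,"dy":0.19,"dz":0,"roll":0,"fingers":0},{"dx":0.75,"dy":0.19,"dz":0,"roll":0,"fingers":0},{"dx":0.75,"dy":0.19,"dz":0,"roll":0,"fingers":0},{"dx":0.75,"dy":0.19,"dz":0,"roll":0,"fingers":0},{"dx":0.75,"dy":0.19,"dz":0,"roll":0,"fingers":0},{"dx":0.75,"dy":0.19,"dz":0,"roll":0,"fingers":0},{"dx":0.75,"dy":0.19,"dz":0,"roll":0,"fingers":0},{"dx":0.75,"dy":0.19,"dz":0,"roll":0,"fingers":0},{"dx":0.75,"dy":0.19,"dz":0,"roll":0,"fingers":0},{"dx":0.75,"dy":0.19,"dz":0,"roll":0,"fingers":0},{"dx":0.75,"dy":0.19,"dz":0,"roll":0,"fingers":0},{"dx":0.75,"dy":0.19,"dz":0,"roll":0,"fingers":0},{"dx":0.75,"dy":0.19,"dz":0,"roll":0,"fingers":0},{"dx":0.75,"dy":0.19,"dz":0,"roll":0,"fingers":0},{"dx":0,"dy":0,"dz":0,"roll":0,"fingers":0},{"dx":0,"dy":0,"dz":0,"roll":0,"fingers":0}])

```text
time: 2.88
tool_pos: [0.5483, -0.1457, 0.2307]
tcp_rot: [-2.523, -1.87, 0.001]
wrist_force: [0.4, -0.7, -0.7]
width: 1.001
```

```bash
python3 -c "
from h import *
from workcell import bot
tool(bot.read_state())"
```

```text
t 2.88 tool x,s,z mm [-221.8   -6.6  230.7] yaw y-axis vs line mrad -1.8 tilt [-0.0002 -0.001 ] F [ 0.4 -0.7 -0.7] w 1.0
```

Emit:
play_rows(rows=[{"dx":0.55,"dy":0.075,"dz":0,"roll":0,"fingers":0},{"dx":0.55,"dy":0.075,"dz":0,"roll":0,"fingers":0},{"dx":0.55,"dy":0.075,"dz":0,"roll":0,"fingers":0},{"dx":0.55,"dy":0.075,"dz":0,"roll":0,"fingers":0},{"dx":0,"dy":0,"dz":0.5,"roll":0,"fingers":0},{"dx":0,"dy":0,"dz":0.5,"roll":0,"fingers":0},{"dx":0,"dy":0,"dz":0.5,"roll":0,"fingers":0},{"dx":0,"dy":0,"dz":0.5,"roll":0,"fingers":0},{"dx":0,"dy":0,"dz":0.5,"roll":0,"fingers":0},{"dx":0,"dy":0,"dz":0.5,"roll":0,"fingers":0},{"dx":0,"dy":0,"dz":0.5,"roll":0,"fingers":0},{"dx":0,"dy":0,"dz":0.25,"roll":0,"fingers":0},{"dx":0,"dy":0,"dz":0,"roll":0,"fingers":0},{"dx":0,"dy":0,"dz":0,"roll":0,"fingers":0}])

```text
time: 4.05
tool_pos: [0.5846, -0.0672, 0.0809]
tcp_rot: [-2.526, -1.866, 0.002]
wrist_force: [0.2, -0.1, 0.9]
width: 1.001
```

Run:
```python
from h import *
from workcell import bot,vision
tool(bot.read_state())
c=vision.read_camera("scene")
cv2.imwrite("pics/s1.png",c["pixels"][:,:,::-1])
```

```text
t 4.05 tool x,s,z mm [-136.2    5.5   80.9] yaw y-axis vs line mrad -5.2 tilt [-0.0004 -0.0015] F [ 0.2 -0.1  0.9] w 1.0
```

View pics/s1.png

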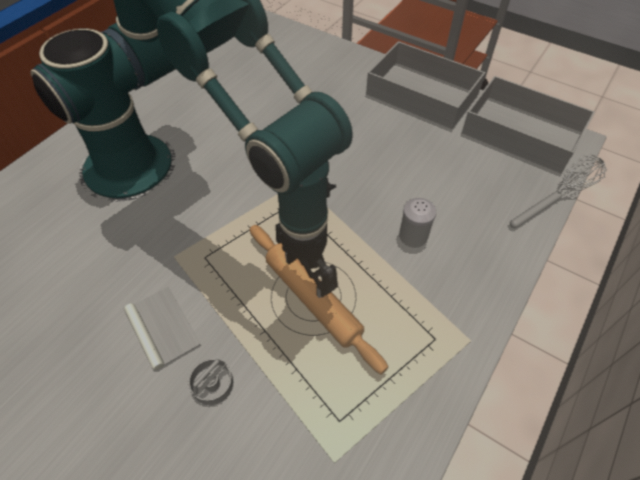

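Emit:
play_rows(rows=[{"dx":0,"dy":0,"dz":0.2,"roll":0,"fingers":0},{"dx":0,"dy":0,"dz":0.2,"roll":0,"fingers":0},{"dx":0,"dy":0,"dz":0.1,"roll":0,"fingers":0},{"dx":0,"dy":0,"dz":0,"roll":0,"fingers":0}])

```text
time: 4.43
tool_pos: [0.5843, -0.0663, 0.0601]
tcp_rot: [-2.525, -1.867, 0.002]
wrist_force: [-1.0, -0.5, -0.0]
width: 0.997
```

Emit:
play_rows(rows=[{"dx":0,"dy":0,"dz":0.1,"roll":0,"fingers":0},{"dx":0,"dy":0,"dz":0.0,"roll":0,"fingers":0}])

```text
time: 4.6
tool_pos: [0.5849, -0.0663, 0.0567]
tcp_rot: [-2.525, -1.868, 0.001]
wrist_force: [-0.6, 0.0, 0.6]
width: 1.005
```

Emit:
play_rows(rows=[{"dx":0,"dy":0,"dz":0.1,"roll":0,"fingers":0},{"dx":0,"dy":0,"dz":0.0,"roll":0,"fingers":0}])

```text
time: 4.77
tool_pos: [0.585, -0.0664, 0.0527]
tcp_rot: [-2.526, -1.868, 0.001]
wrist_force: [0.7, -0.4, 0.1]
width: 0.998
```

Emit:
play_rows(rows=[{"dx":0,"dy":0,"dz":0.05,"roll":0,"fingers":0},{"dx":0,"dy":0,"dz":0.0,"roll":0,"fingers":0}])

```text
time: 4.93
tool_pos: [0.5851, -0.0664, 0.0509]
tcp_rot: [-2.526, -1.868, 0.0]
wrist_force: [0.8, 0.4, -0.4]
width: 0.998
```

Emit:
play_rows(rows=[{"dx":0,"dy":0,"dz":0.075,"roll":0,"fingers":0},{"dx":0,"dy":0,"dz":0.0,"roll":0,"fingers":0}])

```text
time: 5.1
tool_pos: [0.585, -0.0664, 0.0478]
tcp_rot: [-2.526, -1.868, 0.001]
wrist_force: [0.2, -0.0, -0.3]
width: 1.005
```

Emit:
play_rows(rows=[{"dx":0,"dy":0,"dz":0.05,"roll":0,"fingers":0},{"dx":0,"dy":0,"dz":0.0,"roll":0,"fingers":0}])

```text
time: 5.27
tool_pos: [0.585, -0.0665, 0.0459]
tcp_rot: [-2.526, -1.868, 0.0]
wrist_force: [0.3, 0.5, -0.8]
width: 0.994
```

```bash
python3 -c "
from h import *
from workcell import bot
tool(bot.read_state())"
```

```text
t 5.27 tool x,s,z mm [-135.3    5.7   45.9] yaw y-axis vs line mrad -4.0 tilt [-0.0001 -0.0004] F [ 0.3  0.5 -0.8] w 0.99
```

Emit:
play_rows(rows=[{"dx":0,"dy":0,"dz":0.025,"roll":0,"fingers":0},{"dx":0,"dy":0,"dz":0.0,"roll":0,"fingers":0}])

```text
time: 5.43
tool_pos: [0.5852, -0.0664, 0.0457]
tcp_rot: [-2.526, -1.868, 0.0]
wrist_force: [-1.9, 0.2, 2.1]
width: 1.0
```

Emit:
play_rows(rows=[{"dx":0,"dy":0,"dz":0.025,"roll":0,"fingers":0},{"dx":0,"dy":0,"dz":0.0,"roll":0,"fingers":0}])

```text
time: 5.6
tool_pos: [0.5853, -0.0664, 0.0456]
tcp_rot: [-2.526, -1.868, 0.0]
wrist_force: [-4.6, 0.7, 8.3]
width: 0.998
```

Emit:
play_rows(rows=[{"dx":0.05,"dy":0,"dz":0.02,"roll":0,"fingers":0},{"dx":0.1,"dy":0,"dz":0,"roll":0,"fingers":0},{"dx":0.15,"dy":0,"dz":0,"roll":0,"fingers":0},{"dx":0.15,"dy":0,"dz":0,"roll":0,"fingers":0},{"dx":0.15,"dy":0,"dz":0,"roll":0,"fingers":0},{"dx":0.1,"dy":0,"dz":0,"roll":0,"fingers":0},{"dx":0.05,"dy":0,"dz":0,"roll":0,"fingers":0},{"dx":0,"dy":0,"dz":0,"roll":0,"fingers":0},{"dx":0,"dy":0,"dz":0,"roll":0,"fingers":0}])

```text
time: 6.35
tool_pos: [0.5943, -0.0372, 0.0456]
tcp_rot: [-2.526, -1.868, -0.001]
wrist_force: [-5.6, 2.3, 12.9]
width: 1.001
```

```bash
cat > look.py <<'E'
from h import *
from workcell import bot,vision
tool(bot.read_state())
c=vision.read_camera("top")
r,s,e,k=pin(c,M0,D0); print("pin x mm",r[0]*1e3+r[1]*s*1e3,"ang mrad",-r[1]*1e3,"z",r[2],"s",s,e,k)
# handle ends only (unoccluded)
P=cloud(c);px=np.asarray(c["pixels"]).astype(int);q=P[...,:2]-M0;S=q@D0;X=q@N0
for lo,hi in((-.22,-.08),(.08,.22)):
    M=(S>lo)&(S<hi)&(px[...,0]-px[...,2]>25)&(P[...,2]>.012)&(P[...,2]<.07)&(X>-.27)&(X<.06)
    print("side",lo,M.sum(),np.median(X[M])*1e3 if M.any() else None)
cv2.imwrite("pics/last.png",c["pixels"][:,:,::-1])
E
python3 look.py
```

```text
t 6.35 tool x,s,z mm [-104.6    6.1   45.6] yaw y-axis vs line mrad -3.9 tilt [ 0.0007 -0.0001] F [-5.6  2.3 12.9] w 1.0
pin x mm -98.1255138104261 ang mrad -44.10162713461853 z 0.021408162424390142 s 0.16580870560598265 (np.float64(0.12367682770964694), np.float64(0.2099429543217132)) 396
side -0.22 0 None
side 0.08 396 -110.47604488663035
```

Emit:
play_rows(rows=[{"dx":0,"dy":0,"dz":-0.1,"roll":0,"fingers":0},{"dx":0,"dy":0,"dz":-0.25,"roll":0,"fingers":0},{"dx":-0.2,"dy":0,"dz":0,"roll":0,"fingers":0},{"dx":-0.2,"dy":0,"dz":0,"roll":0,"fingers":0},{"dx":0,"dy":0,"dz":0.2,"roll":0,"fingers":0},{"dx":0,"dy":0,"dz":0.15,"roll":0,"fingers":0},{"dx":0,"dy":0,"dz":0,"roll":0,"fingers":0},{"dx":0.05,"dy":0,"dz":0,"roll":0,"fingers":0},{"dx":0.1,"dy":0,"dz":0,"roll":0,"fingers":0},{"dx":0.15,"dy":0,"dz":0,"roll":0,"fingers":0},{"dx":0.15,"dy":0,"dz":0,"roll":0,"fingers":0},{"dx":0.15,"dy":0,"dz":0,"roll":0,"fingers":0},{"dx":0.15,"dy":0,"dz":0,"roll":0,"fingers":0},{"dx":0.1,"dy":0,"dz":0,"roll":0,"fingers":0},{"dx":0.05,"dy":0,"dz":0,"roll":0,"fingers":0},{"dx":0,"dy":0,"dz":0,"roll":0,"fingers":0},{"dx":0,"dy":0,"dz":0,"roll":0,"fingers":0}])

```text
time: 7.82
tool_pos: [0.6008, -0.0181, 0.0455]
tcp_rot: [-2.527, -1.867, -0.002]
wrist_force: [-4.6, 1.8, 18.3]
width: 1.002
```

```bash
python3 look.py
```

```text
t 7.82 tool x,s,z mm [-84.5   6.8  45.5] yaw y-axis vs line mrad -4.6 tilt [0.0012 0.0009] F [-4.6  1.8 18.3] w 1.0
pin x mm -90.22049649222231 ang mrad 136.66456670694348 z 0.017357155888307458 s 0.167512173179606 (np.float64(0.12783378418336372), np.float64(0.21028838700332908)) 373
side -0.22 0 None
side 0.08 373 -92.08024823819761
```

Emit:
play_rows(rows=[{"dx":0,"dy":0,"dz":-0.1,"roll":0,"fingers":0},{"dx":0,"dy":0,"dz":-0.25,"roll":0,"fingers":0},{"dx":-0.25,"dy":0,"dz":0,"roll":0,"fingers":0},{"dx":-0.2,"dy":0,"dz":0,"roll":0,"fingers":0},{"dx":0,"dy":0,"dz":0.2,"roll":0,"fingers":0},{"dx":0,"dy":0,"dz":0.14,"roll":0,"fingers":0},{"dx":0,"dy":0,"dz":0,"roll":0,"fingers":0},{"dx":0.05,"dy":0,"dz":0,"roll":0,"fingers":0},{"dx":0.1,"dy":0,"dz":0,"roll":0,"fingers":0},{"dx":0.15,"dy":0,"dz":0,"roll":0,"fingers":0},{"dx":0.15,"dy":0,"dz":0,"roll":0,"fingers":0},{"dx":0.15,"dy":0,"dz":0,"roll":0,"fingers":0},{"dx":0.15,"dy":0,"dz":0,"roll":0,"fingers":0},{"dx":0.1,"dy":0,"dz":0,"roll":0,"fingers":0},{"dx":0.05,"dy":0,"dz":0,"roll":0,"fingers":0},{"dx":0,"dy":0,"dz":0,"roll":0,"fingers":0},{"dx":0,"dy":0,"dz":0,"roll":0,"fingers":0}])

```text
time: 9.28
tool_pos: [0.6057, -0.0009, 0.0456]
tcp_rot: [-2.526, -1.867, -0.002]
wrist_force: [-4.8, 1.2, 16.5]
width: 1.0
```

Emit:
play_rows(rows=[{"dx":0,"dy":0,"dz":-0.1,"roll":0,"fingers":0},{"dx":0,"dy":0,"dz":-0.25,"roll":0,"fingers":0},{"dx":-0.25,"dy":0,"dz":0,"roll":0,"fingers":0},{"dx":-0.2,"dy":0,"dz":0,"roll":0,"fingers":0},{"dx":0,"dy":0,"dz":0.2,"roll":0,"fingers":0},{"dx":0,"dy":0,"dz":0.14,"roll":0,"fingers":0},{"dx":0,"dy":0,"dz":0,"roll":0,"fingers":0},{"dx":0.05,"dy":0,"dz":0,"roll":0,"fingers":0},{"dx":0.1,"dy":0,"dz":0,"roll":0,"fingers":0},{"dx":0.15,"dy":0,"dz":0,"roll":0,"fingers":0},{"dx":0.15,"dy":0,"dz":0,"roll":0,"fingers":0},{"dx":0.15,"dy":0,"dz":0,"roll":0,"fingers":0},{"dx":0.15,"dy":0,"dz":0,"roll":0,"fingers":0},{"dx":0.1,"dy":0,"dz":0,"roll":0,"fingers":0},{"dx":0.05,"dy":0,"dz":0,"roll":0,"fingers":0},{"dx":0,"dy":0,"dz":0,"roll":0,"fingers":0},{"dx":0,"dy":0,"dz":0,"roll":0,"fingers":0}])

```text
time: 10.7
tool_pos: [0.6108, 0.0163, 0.0456]
tcp_rot: [-2.526, -1.867, -0.001]
wrist_force: [-4.6, 2.3, 13.5]
width: 0.999
```

```bash
python3 look.py
python3 - <<'E'
import cv2
from workcell import vision
cv2.imwrite("pics/s2.png",vision.read_camera("scene")["pixels"][:,:,::-1])
E
```

```text
t 10.7 tool x,s,z mm [-48.6   6.4  45.6] yaw y-axis vs line mrad -4.5 tilt [ 0.001 -0.   ] F [-4.6  2.3 13.5] w 1.0
pin x mm -55.645007560222226 ang mrad 75.14352832662117 z 0.016693771976527293 s 0.1713374650442876 (np.float64(0.13723424445588478), np.float64(0.21095785003820916)) 350
side -0.22 0 None
side 0.08 350 -54.91487762881468
```

View pics/s2.png

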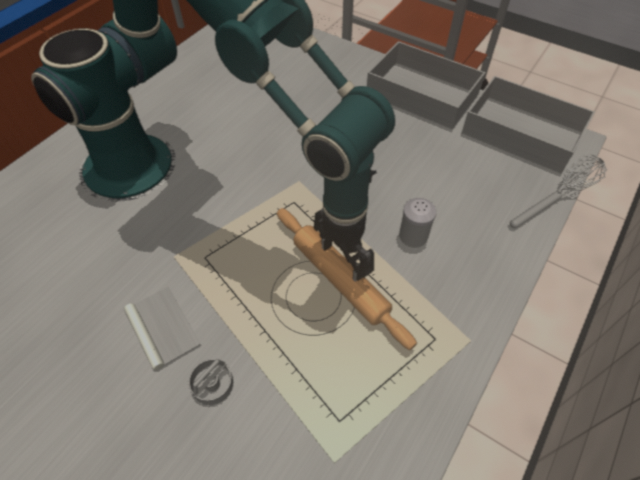

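The pin has rolled parallel to the frame by about 70 mm, with its near handle at (290,220) and far handle at (400,333). The shaker at (416,222) is clear of the gripper. I'll continue.

Emit:
play_rows(rows=[{"dx":0,"dy":0,"dz":-0.1,"roll":0,"fingers":0},{"dx":0,"dy":0,"dz":-0.25,"roll":0,"fingers":0},{"dx":-0.25,"dy":0,"dz":0,"roll":0,"fingers":0},{"dx":-0.2,"dy":0,"dz":0,"roll":0,"fingers":0},{"dx":0,"dy":0,"dz":0.2,"roll":0,"fingers":0},{"dx":0,"dy":0,"dz":0.15,"roll":0,"fingers":0},{"dx":0,"dy":0,"dz":0,"roll":0,"fingers":0},{"dx":0.05,"dy":0,"dz":0,"roll":0,"fingers":0},{"dx":0.1,"dy":0,"dz":0,"roll":0,"fingers":0},{"dx":0.15,"dy":0,"dz":0,"roll":0,"fingers":0},{"dx":0.15,"dy":0,"dz":0,"roll":0,"fingers":0},{"dx":0.15,"dy":0,"dz":0,"roll":0,"fingers":0},{"dx":0.15,"dy":0,"dz":0,"roll":0,"fingers":0},{"dx":0.1,"dy":0,"dz":0,"roll":0,"fingers":0},{"dx":0.05,"dy":0,"dz":0,"roll":0,"fingers":0},{"dx":0,"dy":0,"dz":0,"roll":0,"fingers":0},{"dx":0,"dy":0,"dz":0,"roll":0,"fingers":0}])

```text
time: 12.22
tool_pos: [0.6161, 0.0336, 0.0456]
tcp_rot: [-2.526, -1.867, -0.001]
wrist_force: [-4.3, 2.1, 13.3]
width: 0.995
```

Emit:
play_rows(rows=[{"dx":0,"dy":0,"dz":-0.1,"roll":0,"fingers":0},{"dx":0,"dy":0,"dz":-0.25,"roll":0,"fingers":0},{"dx":-0.25,"dy":0,"dz":0,"roll":0,"fingers":0},{"dx":-0.2,"dy":0,"dz":0,"roll":0,"fingers":0},{"dx":0,"dy":0,"dz":0.2,"roll":0,"fingers":0},{"dx":0,"dy":0,"dz":0.15,"roll":0,"fingers":0},{"dx":0,"dy":0,"dz":0,"roll":0,"fingers":0},{"dx":0.05,"dy":0,"dz":0,"roll":0,"fingers":0},{"dx":0.1,"dy":0,"dz":0,"roll":0,"fingers":0},{"dx":0.15,"dy":0,"dz":0,"roll":0,"fingers":0},{"dx":0.15,"dy":0,"dz":0,"roll":0,"fingers":0},{"dx":0.15,"dy":0,"dz":0,"roll":0,"fingers":0},{"dx":0.15,"dy":0,"dz":0,"roll":0,"fingers":0},{"dx":0.1,"dy":0,"dz":0,"roll":0,"fingers":0},{"dx":0.05,"dy":0,"dz":0,"roll":0,"fingers":0},{"dx":0,"dy":0,"dz":0,"roll":0,"fingers":0},{"dx":0,"dy":0,"dz":0,"roll":0,"fingers":0}])

```text
time: 13.63
tool_pos: [0.6213, 0.0509, 0.0456]
tcp_rot: [-2.526, -1.867, -0.001]
wrist_force: [-5.2, 1.9, 14.8]
width: 1.0
```

```bash
python3 look.py
python3 - <<'E'
from h import *
from workcell import vision
c=vision.read_camera("scene")
cv2.imwrite("pics/s3.png",c["pixels"][:,:,::-1])
P=cloud(c);px=np.asarray(c["pixels"]).astype(int);q=P[...,:2]-M0;S=q@D0;X=q@N0
B=(px[...,0]-px[...,2]>35)&(P[...,2]>.036)&(P[...,2]<.07)&(abs(S)<.22)&(X>-.2)&(X<.06)
for lo in np.arange(-.2,.2,.05):
    M=B&(S>lo)&(S<lo+.05); print(round(lo,2),M.sum(), X[M][P[...,2][M]>np.percentile(P[...,2][M],85)].mean()*1e3 if M.sum()>20 else 0)
E
```

```text
t 13.63 tool x,s,z mm [-12.4   6.5  45.6] yaw y-axis vs line mrad -4.6 tilt [ 0.0011 -0.    ] F [-5.2  1.9 14.8] w 1.0
pin x mm -17.338024903550785 ang mrad -10.79018652656837 z 0.01632264030264099 s 0.17637503829035595 (np.float64(0.14348460644919886), np.float64(0.21171590207724786)) 310
side -0.22 0 None
side 0.08 310 -16.8261170403418
-0.2 158 -16.168375831380626
-0.15 219 -16.104717915964216
-0.1 456 -17.559169744920712
-0.05 499 -17.216265864004317
-0.0 515 -17.647532446179216
0.05 594 -17.610067047262955
0.1 611 -17.7830899985127
0.15 304 -18.51841112626204
```

Emit:
play_rows(rows=[{"dx":0,"dy":0,"dz":-0.1,"roll":0,"fingers":0},{"dx":0,"dy":0,"dz":-0.25,"roll":0,"fingers":0},{"dx":-0.2,"dy":0,"dz":0,"roll":0,"fingers":0},{"dx":-0.2,"dy":0,"dz":0,"roll":0,"fingers":0},{"dx":0,"dy":0,"dz":0.2,"roll":0,"fingers":0},{"dx":0,"dy":0,"dz":0.15,"roll":0,"fingers":0},{"dx":0,"dy":0,"dz":0,"roll":0,"fingers":0},{"dx":0.05,"dy":0,"dz":0,"roll":0,"fingers":0},{"dx":0.1,"dy":0,"dz":0,"roll":0,"fingers":0},{"dx":0.15,"dy":0,"dz":0,"roll":0,"fingers":0},{"dx":0.15,"dy":0,"dz":0,"roll":0,"fingers":0},{"dx":0.15,"dy":0,"dz":0,"roll":0,"fingers":0},{"dx":0.15,"dy":0,"dz":0,"roll":0,"fingers":0},{"dx":0.1,"dy":0,"dz":0,"roll":0,"fingers":0},{"dx":0.03,"dy":0,"dz":0,"roll":0,"fingers":0},{"dx":0,"dy":0,"dz":0,"roll":0,"fingers":0},{"dx":0,"dy":0,"dz":0,"roll":0,"fingers":0},{"dx":0,"dy":0,"dz":-0.05,"roll":0,"fingers":0},{"dx":0,"dy":0,"dz":-0.1,"roll":0,"fingers":0},{"dx":0,"dy":0,"dz":-0.5,"roll":0,"fingers":0}])

```text
time: 15.4
tool_pos: [0.6227, 0.0681, 0.0656]
tcp_rot: [-2.522, -1.865, 0.012]
wrist_force: [-1.5, -0.5, -1.0]
width: 0.997
```

Emit:
play_rows(rows=[{"dx":0,"dy":0,"dz":-0.7,"roll":0,"fingers":0},{"dx":0,"dy":0,"dz":-0.7,"roll":0,"fingers":0},{"dx":0,"dy":0,"dz":-0.7,"roll":0,"fingers":0},{"dx":0,"dy":0,"dz":-0.7,"roll":0,"fingers":0},{"dx":0,"dy":0,"dz":-0.7,"roll":0,"fingers":0},{"dx":0,"dy":0,"dz":-0.7,"roll":0,"fingers":0},{"dx":-0.8,"dy":0,"dz":0,"roll":0,"fingers":0},{"dx":-0.8,"dy":0,"dz":0,"roll":0,"fingers":0},{"dx":-0.8,"dy":0,"dz":0,"roll":0,"fingers":0},{"dx":-0.8,"dy":0,"dz":0,"roll":0,"fingers":0},{"dx":-0.8,"dy":0,"dz":0,"roll":0,"fingers":0},{"dx":-0.8,"dy":0,"dz":0,"roll":0,"fingers":0},{"dx":-0.8,"dy":0,"dz":0,"roll":0,"fingers":0},{"dx":-0.8,"dy":0,"dz":0,"roll":0,"fingers":0},{"dx":-0.8,"dy":0,"dz":0,"roll":0,"fingers":0},{"dx":-0.8,"dy":0,"dz":0,"roll":0,"fingers":0},{"dx":0,"dy":0,"dz":0,"roll":0,"fingers":0},{"dx":0,"dy":0,"dz":0,"roll":0,"fingers":0}])

```text
time: 16.9
tool_pos: [0.5318, -0.2388, 0.237]
tcp_rot: [-2.528, -1.862, 0.001]
wrist_force: [1.1, 0.4, 0.6]
width: 0.999
```

```bash
python3 look.py
```

```text
t 16.9 tool x,s,z mm [-315.7    4.6  237. ] yaw y-axis vs line mrad -7.6 tilt [ 0.0005 -0.0018] F [1.1 0.4 0.6] w 1.0
pin x mm 2.023768014994381 ang mrad 4.853648405275623 z 0.029855718425826495 s 0.00544156717033116 (np.float64(-0.19813599370722884), np.float64(0.2103281375617082)) 3548
side -0.22 861 1.9421997854149677
side 0.08 895 0.616560422640473
```

View pics/last.png

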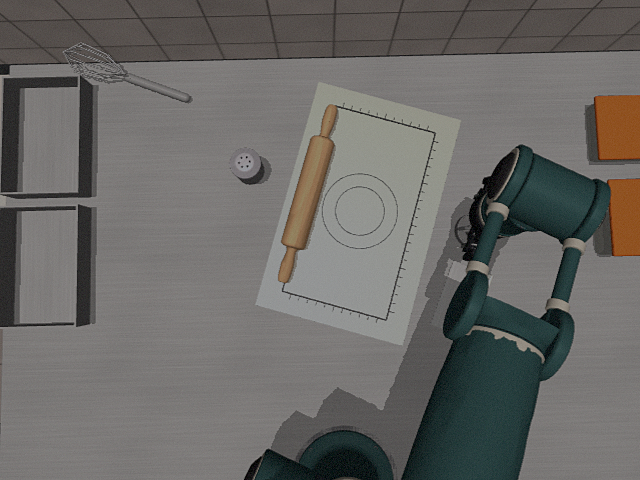

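The pin lies over the left line from (330,108) to (286,280). It is 2 mm from the line, 5 mm off the middle along it and 5 mrad off parallel. The arm is clear and the other things are undisturbed.

```bash
python3 -c "
from workcell import bot
print(bot.finish_job())"
```

```text
the job is handed in; nothing more can be done
None
```

I rolled the pin onto the mat's left line and handed the job in at about 17 s; no verdict was reported. I used six short strokes with the open fingertips pressing on top of the barrel at about 13–18 N, lifting clear between strokes.

- **Final position:** with the arm withdrawn, the top camera put the pin's middle about 2 mm past the line and 5 mm from the line's middle. It is about 5 mrad off parallel, with its axis about 30 mm above the bench.
- **Rolling:** where I checked, the pin moved about half as far as the fingers (15–18 mm for 30–36 mm). That fits rolling without slip, but I did not measure the pin's turn directly.
- **Other checks:** the shaker stands at the same spot in the last picture. The arm partly hid the doughnut cutter and the scraper there; both looked unmoved in the earlier scene pictures, and the arm never went down near them. I took only one final picture, so I did not check over time that the pin is at rest.
- **Disagreements:** fits with the arm over the pin were unreliable for angle and height, because only the far handle showed. I relied on handle positions and the scene camera's depth for those steps.

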